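# Sweep the broken test bar off the bend fixture into the scrap pan

## Task

A ceramic test bar has broken into three pieces on the base plate of the bend fixture. Sweep all three pieces off the plate's edge with the fingertips so that they drop into the plain steel scrap pan tucked under that side and lie down in it, none left propped on the plate; push them along the plate, do not pick any of them up. Leave the gauge, the supports, the pan itself, the divided box of whole bars and everything else on the bench where they stand.

Things in the scene. Friction and masses are not known exactly. Their poses are not given: they have to be found in the camera images.
- plate: Dark steel base plate of a three-point bend fixture, fixed to the bench: 340 mm long (its x axis) x 200 mm wide (its y axis), 14 mm thick, flat top 40 mm above the bench, underside 26 mm (it stands on four feet). Origin: centre, at bench level. No raised edge: parts drop off either long edge (y = +100 or -100 mm). The lanes between the gauge and each support are about 80 mm wide.
- support_near_top (a point): Top of the bright steel roller support clamped on the plate towards the robot (about 120 to 132 mm from the plate's centre along its -x). Block 28 mm (plate x) x 70 mm (plate y), 48 mm high, clamping flange on its outer side. Point: centre of its top. It slips at 40 N.
- support_far_top (a point): Same for the second roller support, on the plate's +x end.
- gauge: Displacement gauge standing loose on the plate in the middle of the span: dark round base 30 mm across and 22 mm high, slimmer steel stem to 49 mm above the plate, 0.3 kg. Origin: centre of its underside.
- pan: Plain undivided scrap pan of sheet steel, 300 mm (its x) x 150 mm (its y), walls 2 mm thick and 22 mm high, floor 2 mm, 0.9 kg, loose on the bench. It stands parallel to the plate along one of its two long sides, left or right, and reaches about 15 mm in under the plate's edge. Origin: centre of its underside.
- bar_box: Black plastic box for whole test bars, 280 mm x 100 mm x 30 mm high, one divider wall running along its length, 0.9 kg, loose, along the other long side of the plate. Origin: centre of its underside.
- bar0: Whole white ceramic bar 150 x 20 x 12 mm lying in the divided box. Origin: centre of its underside.
- bar1: Second whole white ceramic bar 150 x 20 x 12 mm lying in the divided box. Origin: centre of its underside.
- piece_long: The longest broken piece. White ceramic bar fragment, 60 mm long (body x axis) x 20 mm wide (y) x 12 mm thick (z), about 30 to 60 g, one square end and one (+x) jagged end; lies flat on the plate at the start. Origin: centre of its underside.
- piece_short: The second longest broken piece. White ceramic bar fragment, 54 mm long (body x axis) x 20 mm wide (y) x 12 mm thick (z), about 27 to 55 g, one square end and one (+x) jagged end; lies flat on the plate at the start. Origin: centre of its underside.
- piece_middle: The shortest broken piece. White ceramic bar fragment, 36 mm long (body x axis) x 20 mm wide (y) x 12 mm thick (z), about 18 to 36 g, both ends jagged; lies flat on the plate at the start. Origin: centre of its underside.
- tape: Roll of paper tape lying flat, 104 mm across, 25 mm high, to the left of the fixture. Origin: centre of its underside.
- flask: Upright steel drinking flask, 68 mm across, 200 mm high, left of the fixture. Origin: centre of its underside.
- caliper: Steel caliper lying flat, 200 mm long, 55 mm over the jaws, 8 mm high, to the right of the fixture. Origin: on its beam, at mid length, on the underside.
- spray: White spray bottle with red head, 74 mm across, 168 mm high, right of the fixture. Origin: centre of its underside.
- piece_long_mid (a point): Centre of the longest broken piece, 6 mm above its underside when it lies flat.
- piece_short_mid (a point): Centre of the second longest broken piece, 6 mm above its underside when it lies flat.
- piece_middle_mid (a point): Centre of the shortest broken piece, 6 mm above its underside when it lies flat.

How it is judged:
By the outcome, as a careful person would: the job done as asked, in the order asked, and still so for the second after the job is handed in, with the robot touching nothing.
It also fails if it takes over 54 s, if anything falls off the work surface, if the arm or the gripper's body presses on something with over 40 N, if the wrist force passes 120 N, or if a joint passes its speed limit or range.

## Robot

A 6-joint arm with a two-finger parallel gripper is mounted at the origin on the work surface. World frame = base frame: x ahead of the robot, y to its left, z up, the work surface at z = 0. Lengths are in m, angles in rad, forces in N, time in s.
With the tool pointing down it reaches from about 0.275 to 0.825 m from the base axis. Payload 4.9 kg.
Tool frame: the origin (TCP) lies midway between the tips of the shut fingers; the grasp point (between the pads) lies 19 mm behind it (grip_point_offset is the distance from the TCP to the grasp point, in m); z points along the fingers, y is the line along which they close (so a half turn about z gives the same grasp; the last joint's range is limited). The gripper opens to 85 mm and grips with 20 to 120 N. Pads are 22 mm wide; open, the fingers measure 114 mm over their backs; the gripper's body (76 mm by 85 mm) begins 54 mm behind the grasp point. The pads swing forward as they close: fully open they stand 13 mm farther back than shut.
Start: joints at [1.044, 0.326, -0.193, 1.052, 0, 1.437], TCP at [0.211, 0.508, 0.231] pointing down, gripper open.
Joint ranges: [-2.65, 2.65], [-0.97, 1.79], [-1.3, 1.35], [-1.93, 2.1], [-1.47, 1.37], [-3.14, 3.14]. Speed limits (rad/s): [2.57, 2.57, 3.14, 3.14, 3.14, 3.14].

## Interface

Orientations are given as a rotation vector (axis times angle).
In Python, from cell import * gives the robot as it stands. Calls block until the motion is done:
- movep(position, orientation): joint-space move of the TCP to a pose.
- move_l(position, velocity=0.15, rot=None, until_force=None): straight line of the TCP; rot=None keeps the orientation; velocity is the mean speed in m/s. With until_force (N) it stops when the force on the tool has changed by that much, and returns True; else False.
- set_joints(angles): joint-space move.
- let_go() and grab(newtons=None): open the fingers fully, or close them until they stop; newtons is the grip in N (None keeps the last).
- sleep(seconds).
- ik(position, orientation): joint angles nearest the present ones, or None.
- get_state(): the state.
- grab_frame(name): name is "side" or "top"; returns a dict with "img" (384x512x3 uint8, red, green, blue), "fx", "fy", "cx", "cy" (pixels), "cam_to_world" (4x4, takes a point from camera to world coordinates). Camera axes: x right, y down, z forward; pixel columns grow to the right and rows downward; lengths in m; the calibration is good to about 2 mm. A picture is of the moment at which its call begins. There is no depth.
A pose or a line that the arm cannot do raises MotionError and nothing moves.
- sign_off(): hands the job in; it is judged then, once.
Trained networks look in the newest picture that a camera, given by its name, has taken for a name from the list of things; names that differ only in an ending like _2 or _b are one class to them, and where a whole thing is asked for, a point or a joint stands for the part that bears it (a point fixed in the world has none). Each returns a list of dicts, best first, with "score" (0 to 1); they miss things now and then, are a little off and sometimes report something else, mostly with a low value. They report only what shows in the picture. A call takes as long as a camera call.
- spot_in(camera, name): "centre" ([column, row] in pixels, amid what is visible of it).
- silhouettes(camera, name): "mask" (384x512 bool, what is visible of it) and "centre" ([column, row] in pixels, amid what is visible of it).
- tip_of(camera, name): "centre" ([column, row] in pixels: a listed point, or the origin of a listed thing).
The state is a dict: "clock": time; "q": joint angles; "joint_velocities": joint speeds; "tau": joint torques, N m; "position": TCP position; "eef_rot": TCP orientation; "contact_force": force on the tool from outside, world axes, zero at the start; "wrist_torque": the same for the moment, N m; "finger_gap": opening from 0.0 (shut) to 1.0 (fully open); "grasp_force": force on a finger pad.
Only numpy, scipy, OpenCV 4.12 (cv2) and the standard library are available. Lean on these libraries where they do the work, as an engineer would, in place of code of your own. Each camera call takes 0.05 s, during which the arm holds its last target. There are 200 camera calls.

## Working session

There is one attempt and no reset: what is moved stays moved. The work goes in short steps, each a Python script; the robot and the scene stay as the last script left them, time stands still between calls to the robot, and variables do not carry over. Pictures are saved under pics/ and viewed, at most 10 in all, crops included, and the job is handed in when it is done.

```bash
mkdir -p pics; ls
cat > h.py <<'E'
from cell import *
import numpy as np, cv2
def ray(f,uv,z):
    M=np.array(f["cam_to_world"]); d=M[:3,:3]@np.array([(uv[0]-f["cx"])/f["fx"],(uv[1]-f["cy"])/f["fy"],1]); o=M[:3,3]
    return o+d*(z-o[2])/d[2]
def save(f,n,crop=None,s=1):
    im=f["img"][:,:,::-1]
    if crop: im=im[crop[1]:crop[3],crop[0]:crop[2]]
    cv2.imwrite("pics/"+n,cv2.resize(np.ascontiguousarray(im),None,fx=s,fy=s,interpolation=cv2.INTER_CUBIC))
E
python3 - <<'E'
from h import *
for c in ("top","side"):
    f=grab_frame(c); save(f,c+"0.png",s=1.5); print(c,np.round(np.array(f["cam_to_world"]),3).tolist(),f["fx"])
    for n,z in [("plate",0.04),("support_near_top",.088),("support_far_top",.088),("gauge",.04),("pan",0),("bar_box",0),("piece_long_mid",.046),("piece_short_mid",.046),("piece_middle_mid",.046),("tape",0),("flask",0),("caliper",0),("spray",0)]:
        r=tip_of(c,n)
        for k in r[:2]: print(n,round(k["score"],2),np.round(k["centre"]),np.round(ray(f,k["centre"],z),3))
print(get_state()["clock"])
E
```

```text
pics
top [[-0.007, -0.982, 0.189, 0.313], [-1.0, 0.01, 0.017, -0.008], [-0.019, -0.189, -0.982, 1.26], [0.0, 0.0, 0.0, 1.0]] 388.18102556567675
plate 0.91 [285. 195.] [ 0.529 -0.075  0.04 ]
plate 0.32 [289. 235.] [ 0.403 -0.084  0.04 ]
support_near_top 0.72 [289. 234.] [ 0.4   -0.081  0.088]
support_far_top 0.86 [288. 151.] [ 0.66  -0.082  0.088]
support_far_top 0.35 [124. 226.] [0.428 0.419 0.088]
gauge 0.58 [283. 194.] [ 0.531 -0.067  0.04 ]
gauge 0.35 [246. 206.] [0.494 0.052 0.04 ]
pan 0.89 [335. 196.] [ 0.532 -0.239  0.   ]
bar_box 0.6 [237. 192.] [0.548 0.084 0.   ]
piece_long_mid 0.54 [301. 213.] [ 0.469 -0.122  0.046]
piece_short_mid 0.46 [294. 176.] [ 0.588 -0.102  0.046]
piece_middle_mid 0.39 [277. 215.] [ 0.463 -0.046  0.046]
tape 0.92 [122. 228.] [0.433 0.458 0.   ]
tape 0.41 [295. 178.] [ 0.593 -0.109  0.   ]
flask 0.7 [126. 181.] [0.59  0.455 0.   ]
caliper 0.54 [308. 212.] [ 0.478 -0.15   0.   ]
spray 0.97 [400. 173.] [ 0.607 -0.457  0.   ]
side [[0.963, -0.174, 0.207, 0.263], [-0.27, -0.656, 0.705, -0.935], [0.014, -0.734, -0.679, 0.981], [0.0, 0.0, 0.0, 1.0]] 484.9276133914893
plate 0.98 [257. 230.] [ 0.527 -0.113  0.04 ]
plate 0.19 [214. 376.] [ 0.33  -0.474  0.04 ]
support_near_top 0.71 [206. 217.] [ 0.398 -0.079  0.088]
support_near_top 0.69 [256. 218.] [ 0.522 -0.114  0.088]
gauge 0.64 [256. 215.] [ 0.539 -0.061  0.04 ]
pan 0.71 [274. 274.] [ 0.536 -0.234  0.   ]
pan 0.19 [241. 192.] [0.534 0.081 0.   ]
bar_box 0.91 [240. 190.] [0.534 0.088 0.   ]
piece_long_mid 0.6 [242. 237.] [ 0.478 -0.133  0.046]
piece_short_mid 0.62 [279. 212.] [ 0.598 -0.072  0.046]
piece_middle_mid 0.4 [232. 210.] [ 0.479 -0.032  0.046]
tape 0.81 [184. 125.] [0.431 0.461 0.   ]
tape 0.65 [234. 188.] [0.518 0.101 0.   ]
flask 0.97 [230. 122.] [0.589 0.439 0.   ]
caliper 0.63 [212. 376.] [ 0.329 -0.452  0.   ]
spray 0.97 [335. 347.] [ 0.606 -0.459  0.   ]
1.4
```

Run:
```python
from h import *
f=grab_frame("top"); save(f,"t1.png",(210,120,370,270),5)
f=grab_frame("side"); save(f,"s1.png",(150,140,350,320),4)
for c in ("top","side"):
    f=grab_frame(c)
    for n in ("piece_long","piece_short","piece_middle"):
        for k in silhouettes(c,n)[:2]:
            p=np.argwhere(k["mask"])[:,::-1].astype(float)
            w=np.array([ray(f,q,.050)[:2] for q in p]).astype(np.float32)
            print(c,n,round(k["score"],2),len(p),[np.round(x,3) for x in cv2.minAreaRect(w)],np.round(k["centre"]))
    for k in silhouettes(c,"plate")[:1]:
        p=np.argwhere(k["mask"])[:,::-1].astype(float)
        w=np.array([ray(f,q,.040)[:2] for q in p]).astype(np.float32)
        r=cv2.minAreaRect(w);print(c,"plate",k["score"],r)
```

```text
top piece_long 0.53 129 [array([ 0.471, -0.137]), array([0.058, 0.023]), np.float64(70.803)] [307. 213.]
top piece_short 0.22 766 [array([0.604, 0.468]), array([0.143, 0.072]), np.float64(56.256)] [117. 175.]
top piece_short 0.18 6272 [array([ 0.528, -0.08 ]), array([0.202, 0.34 ]), np.float64(89.156)] [290. 198.]
top piece_middle 0.73 547 [array([0.429, 0.448]), array([0.106, 0.103]), np.float64(89.561)] [111. 224.]
top piece_middle 0.45 55 [array([ 0.468, -0.04 ]), array([0.025, 0.022]), np.float64(89.466)] [276. 215.]
top plate 0.56 ((0.5298017263412476, -0.07932929694652557), (0.20242641866207123, 0.3433332145214081), 88.80015563964844)
side piece_long 0.69 151 [array([ 0.471, -0.14 ]), array([0.068, 0.02 ]), np.float64(71.02)] [244. 239.]
side piece_short 0.58 149 [array([ 0.591, -0.095]), array([0.03 , 0.052]), np.float64(65.256)] [274. 217.]
side piece_middle 0.48 108 [array([ 0.469, -0.046]), array([0.034, 0.033]), np.float64(75.125)] [229. 213.]
side plate 0.68 ((0.5314465165138245, -0.08621178567409515), (0.21028029918670654, 0.3416571617126465), 89.18013000488281)
```

View pics/t1.png

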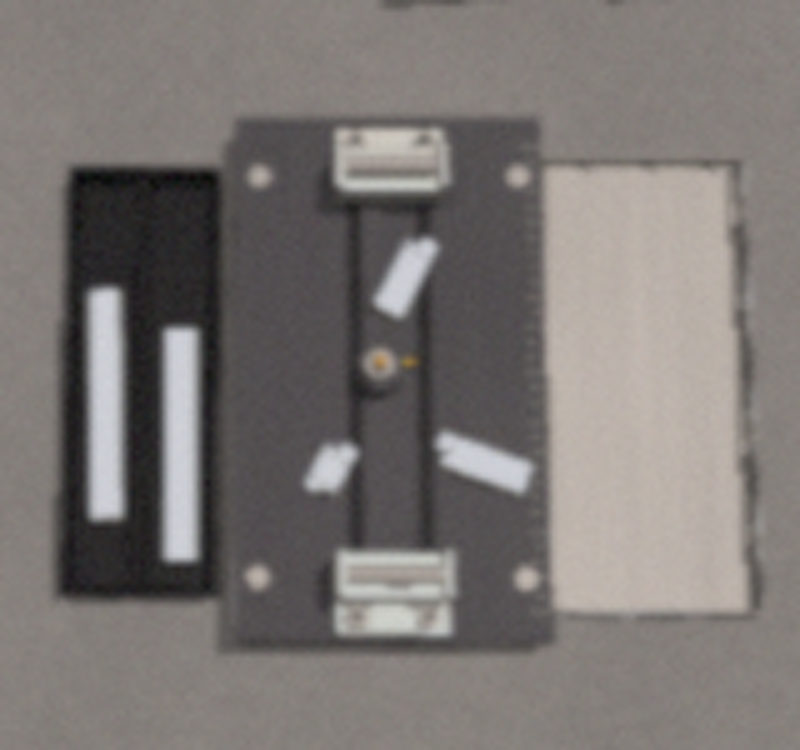

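View pics/s1.png

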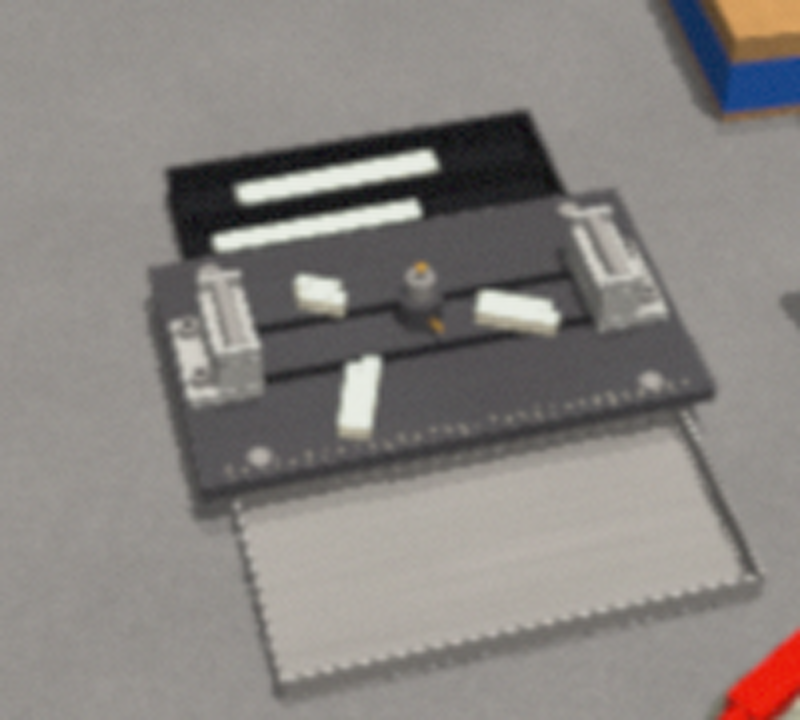

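The pictures show the pan on the right (y<0). In the top view the long piece is at about (307,213), the middle piece at (276,214) and the short piece at (292,176). The gauge is at (286,192), standing between two clear lanes. I'll push the long piece first, along its own axis, and then check it.

```bash
cat >> h.py <<'E'
from scipy.spatial.transform import Rotation as R
def rv(d):
    z=np.array([0,0,-1.]); best=None; q0=np.array(get_state()["q"])
    for s in (1,-1):
        x=s*np.array([d[0],d[1],0])/np.hypot(*d); r=R.from_matrix(np.c_[x,np.cross(z,x),z]).as_rotvec()
        q=ik([.5,-.1,.15],r)
        if q is not None and (best is None or abs(q[5])<best[0]): best=(abs(q[5]),r)
    return best[1]
def push(a,b,zp=.0435,v=.12,d=None):
    a=np.array(a);b=np.array(b); r=rv(b-a if d is None else d)
    movep([*a,.14],r)
    print("down",move_l([*a,zp],.12,until_force=8),np.round(get_state()["position"],3))
    move_l([*b,zp],v); s=get_state(); print("end",np.round(s["position"],3),np.round(s["contact_force"],1))
    move_l([*b,.14],.2); print("t",get_state()["clock"])
E
python3 - <<'E'
from h import *
f=grab_frame("top")
for uv in [(291.6,175.6),(276.2,213.6),(307.4,212.8)]: print(np.round(ray(f,uv,.05),3))
print("edge",[np.round(ray(f,(210+u/5,120+v/5),.04),3) for u,v in [(540,125),(549,640)]], "gauge",ray(f,(286,192.4),.089))
grab(40)
push((.480,-.083),(.446,-.197))
f=grab_frame("side"); save(f,"s2.png",(150,140,350,320),4)
E
```

```text
[ 0.589 -0.095  0.05 ]
[ 0.468 -0.044  0.05 ]
[ 0.47  -0.142  0.05 ]
edge [array([ 0.693, -0.184,  0.04 ]), array([ 0.361, -0.178,  0.04 ])] gauge [ 0.52800367 -0.07387939  0.089     ]
down False [ 0.481 -0.083  0.044]
end [ 0.446 -0.196  0.043] [-0.3 -0.6 -0.3]
t 7.875
```

View pics/s2.png

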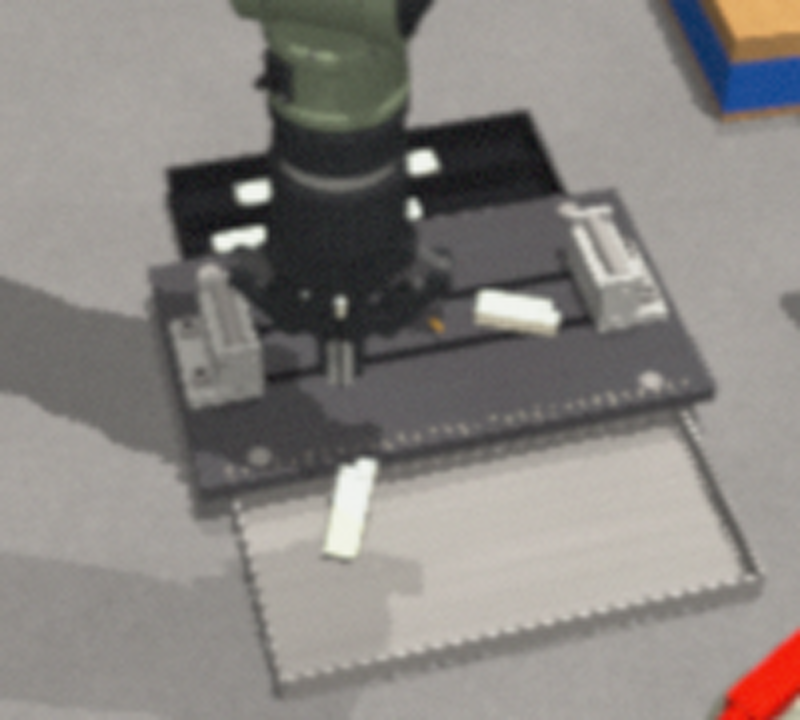

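The long piece runs from crop (365,462) down to (340,558). Its inner end appears close to the plate edge, so I'll work out whether it lies flat or is propped.

Run:
```python
from h import *
f=grab_frame("side")
P=lambda u,v,z:np.round(ray(f,(150+u/4,140+v/4),z),3)
a,b=(366,460),(340,553)
print("outer bottom",P(340,558,.002),"inner flat",P(*a,.014),"inner at edge",P(*a,.04),P(*a,.045),"outer top flat",P(*b,.014))
for zz in (.014,.04): print(zz,np.linalg.norm(P(*a,zz)-P(*b,.014)))
# top view, arm clear
movep([.50,.10,.2],rv((0,-1)))
f=grab_frame("top"); save(f,"t2.png",(260,150,380,250),6)
for c in("top","side"):
    f=grab_frame(c)
    for k in silhouettes(c,"piece_long")[:2]:
        p=np.argwhere(k["mask"])[:,::-1].astype(float)
        w=np.array([ray(f,q,.014)[:2] for q in p]).astype(np.float32); print(c,k["score"],cv2.minAreaRect(w))
```

```text
outer bottom [ 0.437 -0.225  0.002] inner flat [ 0.47  -0.164  0.014] inner at edge [ 0.464 -0.185  0.04 ] [ 0.463 -0.189  0.045] outer top flat [ 0.436 -0.231  0.014]
0.014 0.07513321502504734
0.04 0.059799665550904234
side 0.73 ((0.45231392979621887, -0.19642086327075958), (0.07427828758955002, 0.02341698855161667), 65.95868682861328)
```

View pics/t2.png

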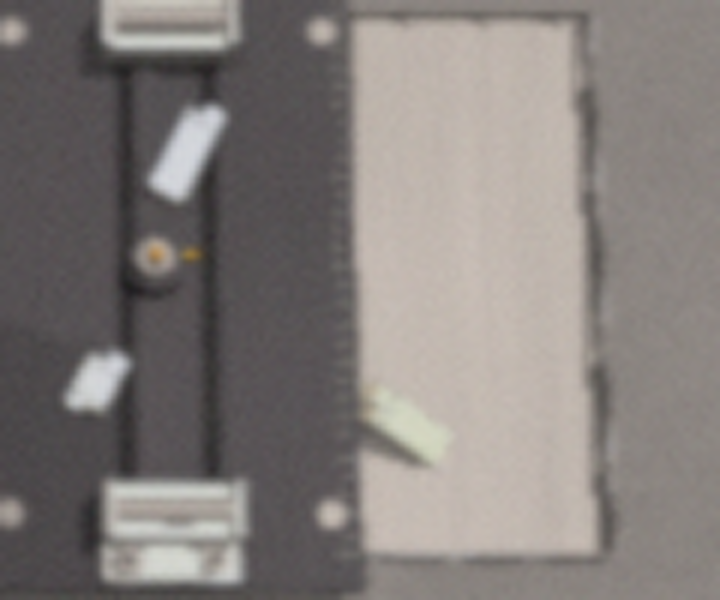

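The long piece is propped: its inner end is at crop (370,400), leaning on the plate's side at about z 0.04. I'll press that end down lightly with the fingertips.

Run:
```python
from h import *
movep([.459,-.198,.12],rv((0,-1)))
move_l([.459,-.198,.055],.15)
h=move_l([.459,-.198,.018],.06,until_force=12); s=get_state(); print(h,np.round(s["position"],3),np.round(s["contact_force"],1))
if h:
    h=move_l([.459,-.203,.018],.05,until_force=10); s=get_state(); print(h,np.round(s["position"],3),np.round(s["contact_force"],1))
move_l([.459,-.203,.14],.2)
movep([.50,.10,.2],rv((0,-1)))
f=grab_frame("side"); save(f,"s3.png",(190,200,350,320),5)
for k in silhouettes("side","piece_long")[:1]:
    p=np.argwhere(k["mask"])[:,::-1].astype(float)
    w=np.array([ray(f,q,.014)[:2] for q in p]).astype(np.float32); print(k["score"],cv2.minAreaRect(w))
print(tip_of("side","pan")[0],get_state()["clock"])
```

```text
False [ 0.459 -0.198  0.018] [-0.5  0.7  0.4]
0.68 ((0.4525279998779297, -0.20676743984222412), (0.06391709297895432, 0.021097354590892792), 56.70454406738281)
{'centre': [271.5, 272.5], 'score': 0.82} 14.0417
```

View pics/s3.png

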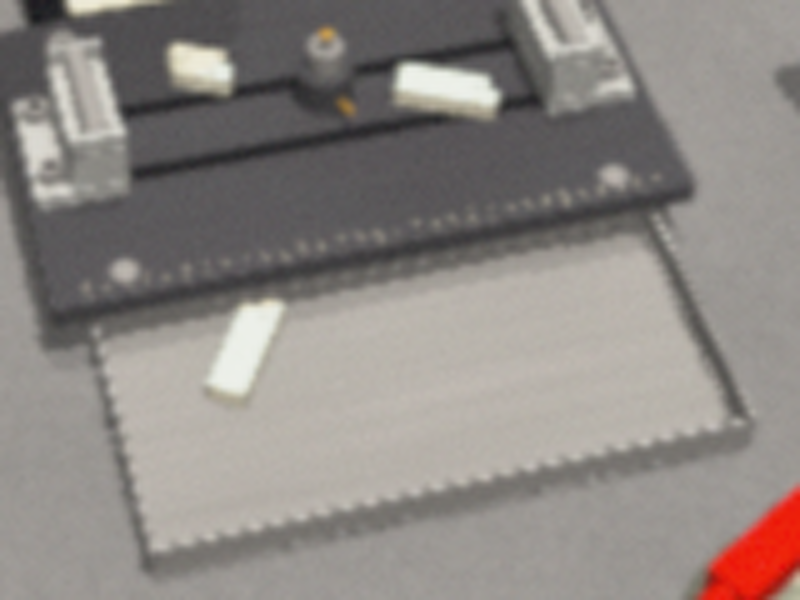

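The long piece now lies flat in the pan, from crop (275,302) to (225,400). To keep the middle piece from landing on it, I'll push that piece forward, then sideways along the clear strip by the edge.

```bash
cat >> h.py <<'E'
def loc(n,z=.05):
    for c in("side","top"):
        f=grab_frame(c)
        for k in silhouettes(c,n)[:2]:
            p=np.argwhere(k["mask"])[:,::-1].astype(float)
            w=np.array([ray(f,q,z)[:2] for q in p]).astype(np.float32); print(n,c,round(k["score"],2),[np.round(x,3) for x in cv2.minAreaRect(w)])
E
python3 - <<'E'
from h import *
push((.468,.005),(.468,-.127))
movep([.50,.08,.16],rv((0,-1)))
loc("piece_middle")
f=grab_frame("side"); save(f,"s4.png",(190,180,350,300),5); print(get_state()["clock"])
E
```

```text
down False [0.469 0.005 0.044]
end [ 0.468 -0.126  0.043] [-0.  -0.2  0.1]
t 17.425
piece_middle top 0.46 [array([ 0.474, -0.15 ]), array([0.019, 0.029]), np.float64(88.247)]
18.525
```

View pics/s4.png

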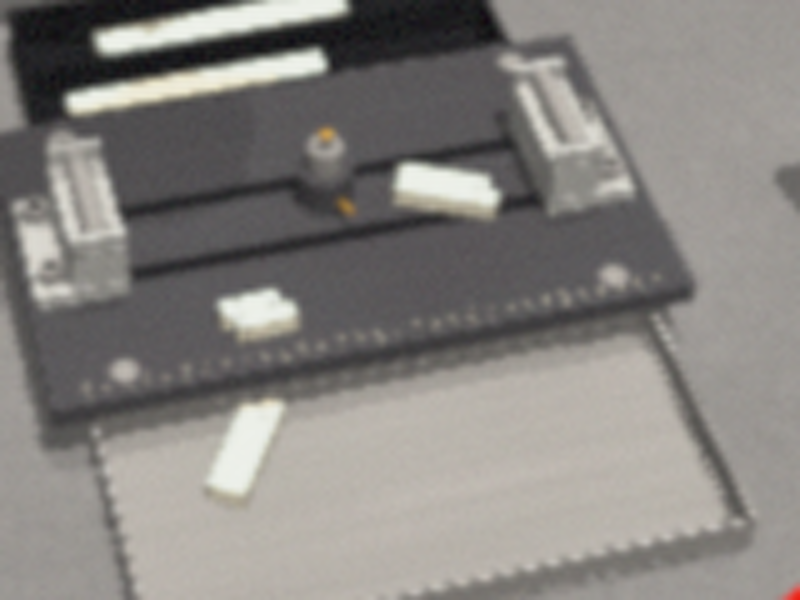

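The middle piece is at crop (258,312), parallel to the edge at about (0.474, -0.15). Next I'll move it sideways, push it off at x≈0.52, and finish with a dip so it can't stay propped.

```bash
cat >> h.py <<'E'
def dip(x,y=-.199):
    move_l([x,y,.055],.15)
    h=move_l([x,y,.018],.08,until_force=12); s=get_state(); print("dip",h,np.round(s["position"],3),np.round(s["contact_force"],1))
    move_l([x,y,.14],.2)
E
python3 - <<'E'
from h import *
push((.425,-.150),(.491,-.150))
push((.520,-.112),(.520,-.205),v=.15)
movep([.50,.08,.16],rv((0,-1)))
loc("piece_middle",.014)
f=grab_frame("side"); save(f,"s5.png",(190,180,350,300),5); print(get_state()["clock"])
E
```

```text
down False [ 0.425 -0.15   0.044]
end [ 0.49  -0.15   0.043] [-0.5 -0.3  1.2]
t 22.6167
down False [ 0.521 -0.112  0.044]
end [ 0.52  -0.204  0.044] [-1.   0.4 -0.1]
t 26.45
piece_middle side 0.69 [array([ 0.452, -0.207]), array([0.062, 0.02 ]), np.float64(53.797)]
piece_middle side 0.48 [array([ 0.518, -0.233]), array([0.025, 0.033]), np.float64(74.936)]
piece_middle top 0.44 [array([ 0.517, -0.228]), array([0.02 , 0.036]), np.float64(73.771)]
27.8083
```

View pics/s5.png

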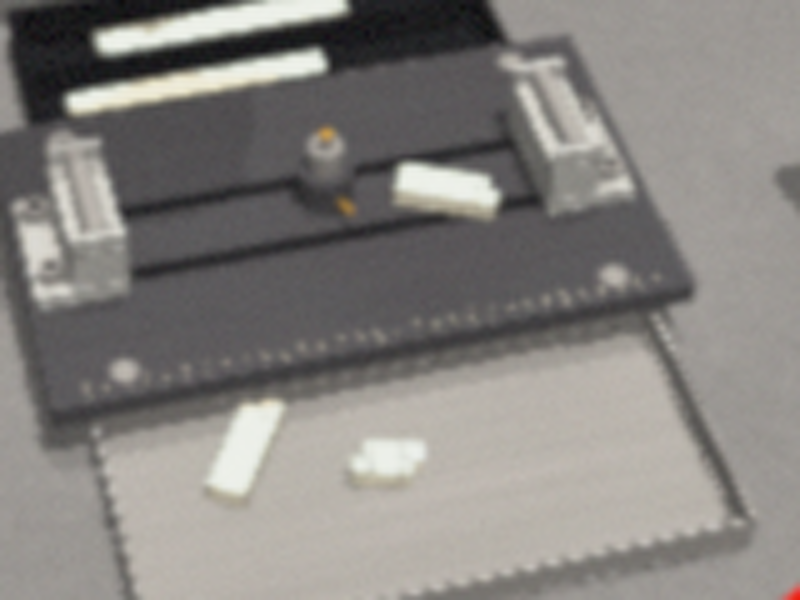

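The middle piece lies flat in the pan at crop (388,460). Next is the short piece.

Run:
```python
from h import *
push((.592,-.035),(.592,-.205),v=.13)
movep([.50,.08,.16],rv((0,-1)))
loc("piece_short",.014)
f=grab_frame("side"); save(f,"s6.png",(190,180,350,300),5); print(get_state()["clock"])
```

```text
down False [ 0.593 -0.035  0.044]
end [ 0.592 -0.204  0.043] [-0.4 -0.4  0.9]
t 31.5
piece_short side 0.55 [array([ 0.616, -0.22 ]), array([0.057, 0.025]), np.float64(21.254)]
piece_short side 0.52 [array([ 0.635, -0.427]), array([0.174, 0.079]), np.float64(55.889)]
piece_short top 0.52 [array([ 0.616, -0.214]), array([0.054, 0.022]), np.float64(19.181)]
32.9
```

View pics/s6.png

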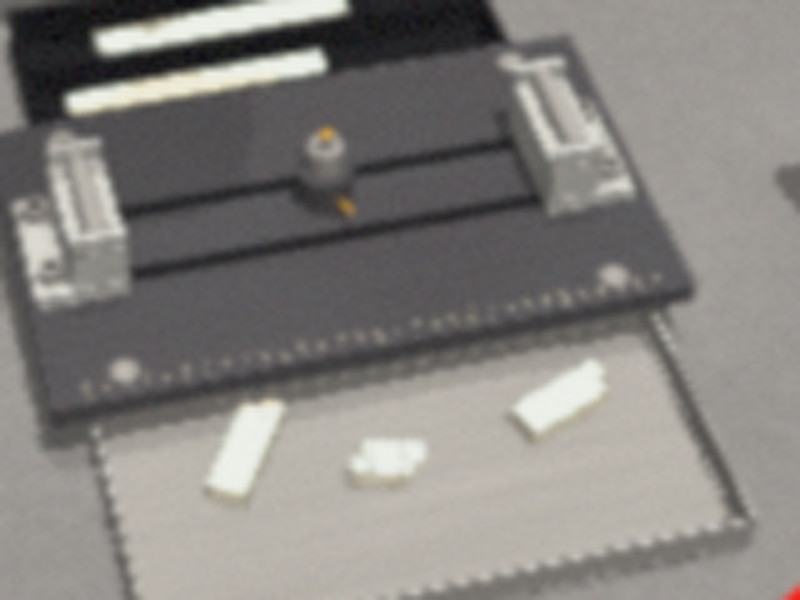

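All three pieces are in the pan: the short one is at crop (560,398), flat and well clear of the plate. I'll check the long piece from the top before handing in.

Run:
```python
from h import *
loc("piece_long",.014)
f=grab_frame("top"); save(f,"t7.png",(280,150,360,250),6); print(get_state()["clock"])
```

```text
piece_long side 0.71 [array([ 0.453, -0.207]), array([0.064, 0.021]), np.float64(54.923)]
piece_long side 0.42 [array([ 0.516, -0.232]), array([0.025, 0.033]), np.float64(74.936)]
piece_long top 0.5 [array([ 0.616, -0.214]), array([0.054, 0.022]), np.float64(19.181)]
piece_long top 0.44 [array([ 0.449, -0.205]), array([0.048, 0.02 ]), np.float64(55.028)]
33.15
```

View pics/t7.png

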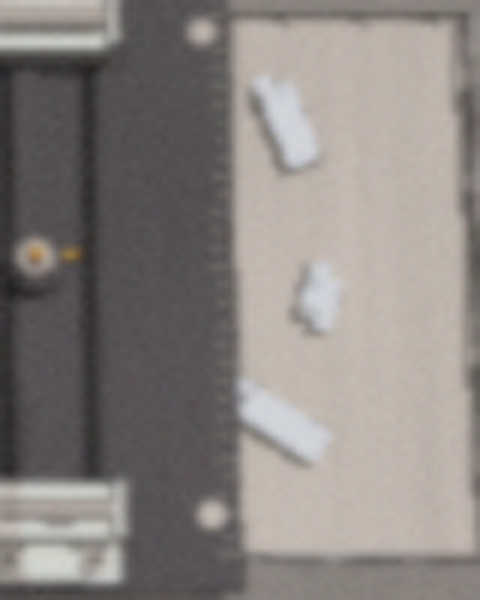

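The long piece has the same even tint as the two flat ones, unlike when it was propped. It measures nearly full length from (243,385) to (325,455), so it is lying flat, and nothing is on the plate edge. I'm handing in.

```bash
python3 -c "
from cell import *
print(sign_off())"
```

```text
the job is handed in; nothing more can be done
None
```

I swept all three pieces off the plate and they lie flat in the scrap pan. In the last pictures nothing else appeared to have moved. The long piece first leaned on the plate's edge, so I pressed it down with the fingertips. I handed the job in after about 33 s on the robot's clock.

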